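# Advance a tin past the spring stop of a tin rack

## Task

Push the tin along its lane in the low rack, past the spring stop, into the bay in front of the end wall. To let it by, press the long steel bar beside the lane down with a fingertip and keep it held down until the whole tin has passed the stop; then let go, so that the stop springs up again behind the tin. Only press and push: do not lift or tip the tin, and leave the other things where they are.

Things in the scene. Friction and masses are not known exactly. Their poses are not given: they have to be found in the camera images.
- tin_rack: Fixed low wooden rack with steel rails, 141 mm (x) by 387 mm (y). Origin on the worktop under the lane's centre line, at the stop. +y is the way the tin is pushed (robot's left, within 0.3 rad), +x points away from the robot. Lane along y, 92 mm wide, floor 26 mm above the worktop, between steel rails 5 mm thick and 37 mm high above the worktop; open at its -y end (y = -190 mm).
- bay_middle (a point): Middle of the bay's floor, fixed to the rack on the lane's centre line, 59 mm past the stop, 26 mm above the worktop. The bay is the lane between the stop and the end wall (47 mm high above the worktop, near face 56 mm beyond this point); the tin has 26 mm of play in it.
- stop_place (a point): Where the spring stop comes up through the lane floor, on the lane's centre line (fixed point at floor height). The stop is an upright steel plate, 40 mm wide across the lane, 6 mm thick; at rest it stands 14 mm above the floor and blocks the tin.
- stop_bar (a joint): Travel of bar and stop plate, one rigid part moving straight down against a spring: 0 = up (lane blocked), 0.020 m = fully down. The stop is below the lane floor from 0.014 on. The push needed grows from about 3 N to 9 N; let go, it springs back to 0. Let up under the tin, it tips the tin.
- bar_top (a point): Middle of the bar's upper face (moves with it). The bar runs beside the lane on the robot's side: 24 mm wide, 230 mm long, centre line at rack x = -66 mm, from rack y = -185 to +45 mm; upper face 60 mm above the worktop when up, 40 mm when down. One fingertip can slide along it, pressing, while the other finger, opened, stands in the lane behind the tin.
- tuna_tin: Loose round food tin, 86 mm across and 40 mm high, about 0.16 to 0.33 kg, standing upright on the lane floor in the lane before the stop (its centre 55 to 85 mm from it). Origin at the centre of its underside.
- jar_lid_small: Bystander: small blue screw lid, 51 mm across and 10 mm high, lying in the little tray beyond the end wall of the rack. Origin at its underside.
- garlic: Bystander: garlic bulb, 56 mm, behind the rack. Origin at its underside.
- lemon: Bystander: lemon, 71x53x51 mm, behind the rack. Origin at its underside.
- mustard_jar: Bystander: jar with a red cap, 62 mm across and 90 mm high, left of the rack. Origin at its underside.
- onion_half: Bystander: half a red onion, 68x89x41 mm, right of the rack. Origin at its underside.
- teaspoon: Bystander: teaspoon, 132 mm long, lying in front of the rack. Origin at its underside.
Mind the look-alikes: they are no part of the job. Leave any green or pink look-alike of the tuna_tin alone.

How it is judged:
By the outcome, as a careful person would: the job done as asked, in the order asked, and still so for the second after the job is handed in, with the robot touching nothing.
It also fails if it takes over 38 s, if anything falls off the work surface, if the arm or the gripper's body presses on something with over 40 N, if the wrist force passes 120 N, or if a joint passes its speed limit or range.

## Robot

A 6-joint arm with a two-finger parallel gripper is mounted at the origin on a cart in front of the work surface, level with it; the furniture and walls round the work are solid. World frame = base frame: x ahead of the robot, y to its left, z up, the work surface at z = 0. Lengths are in m, angles in degrees, forces in N, time in s.
With the tool pointing down it reaches from about 0.3 to 0.75 m from the base axis. Payload 8.5 kg.
Tool frame: the origin (TCP) lies on the centre line of the jaws, within the pads' length; the fingertips stand env.tcp_to_tips ahead of it and the grasp point (between the pads) lies 8 mm behind it (env.tcp_to_tips is the distance from the TCP to the fingertips, in m); z points along the fingers, y is the direction in which the jaws open and shut (so a half turn about z gives the same grasp; the last joint's range is limited). The gripper opens to 85 mm and grips with 20 to 120 N. Pads are 22 mm wide; open, the fingers measure 114 mm over their backs; the gripper's body (76 mm by 85 mm) begins 54 mm behind the grasp point. The pads swing forward as they close: fully open they stand 13 mm farther back than shut.
Start: joints at [-85.904, 21.807, 74.336, -0, 83.858, -12.336], TCP at [0.156, -0.528, 0.242] pointing down, gripper open.
Joint ranges: [-178.18, 178.18], [-50.72, 133.34], [12.68, 142.11], [-81.47, 261.47], [9.98, 163.14], [-165.26, 165.26]. Speed limits (degrees/s): [136.94, 136.94, 180, 180, 180, 180].

## Interface

Orientations are given as a 3x3 rotation matrix whose columns are the frame's x, y, z axes.
In Python, from rig import env gives the robot as it stands. The module is installed in compiled form; this text tells all that it offers.
- The arm moves only by the tool carry_out, never from a script. Its argument "rows" is a list of rows, each an object of numbers: "tx", "ty", "tz": the shift along the tool's x, y, z in cm; "yaw": the turn about the tool's z in rad. In form: [{"tx": .., "ty": .., "tz": .., "yaw": ..}, ...]. A call has 1 to 12 rows; each row shifts and turns the pose as measured when the row begins, along the tool's axes as they then stand; what a row does not reach is not made up. A row lasts 1/10 s, in which the tool goes at most 50 mm and 8.59 degrees, less where a joint would pass 70% of its speed; a pose out of reach is approached as far as the arm can. A call is refused whole if a number of a shift passes 5 or a number of a turn 0.15, either way. A call with a gripper value outside its range is refused whole. "jaw" is the closure, from -1 (fully open) to 1 (shut), set as the call begins (left out, the last holds). The fingers move at their own pace and stop on an object; "squeeze" is the grip in N (left out, the last holds). Time passes only in rows, so rows that do not move let the fingers close. It gives the time, the measured TCP pose, the force and the opening at its end, in the units of the state.
- env.observe(): the state, without advancing time (a new reading comes with each control period).
- env.get_image(name): name is "scene" or "top" or "wrist"; returns the picture (384x512x3 uint8, red, green, blue); there is no depth.
- env.camera_params(name): a dict with "vertical_fov" (degrees; the focal length in pixels is half the picture's height over the tangent of half this angle, whatever the lens; pixels are square), "cx", "cy" (the principal point, pixels), "view" (4x4, takes a point from world to camera coordinates). Camera axes: x right, y up, looking along -z (the intrinsics and any distortion apply to the point x, -y, -z); pixel columns grow to the right and rows downward; lengths in m; the calibration is good to about 2 mm. A picture is of the moment at which its call begins: read the wrist's pose just before it. camera_params takes no time and is no camera call; for the wrist camera it gives the pose at the moment of the call.
- env.close_job(): hands the job in, once; it reports no verdict.
The state is a dict: "time_s": time; "q": joint angles; "qvel": joint speeds; "joint_efforts": joint torques, N m; "position": TCP position; "tool_rot": TCP orientation; "ft_force": force on the tool from outside, world axes, zero at the start; "wrist_torque": the same for the moment, N m; "grip_width": finger opening in m.
Only numpy, scipy, OpenCV 4.12 (cv2) and the standard library are available. Lean on these libraries where they do the work, as an engineer would, in place of code of your own. Each camera call takes 0.05 s, during which the arm holds its last target. There are 200 camera calls.

## Working session

There is one attempt and no reset: what is moved stays moved. The work goes in short steps, Python scripts to look and compute and a tool call to move; the robot and the scene stay as the last step left them, time stands still between calls to the robot, and variables do not carry over. Pictures are saved under pics/ and viewed, about 8 in all and at most 12, crops included, and the job is handed in when it is done.

Besides the shell and the picture viewer there is one more tool, called after "Emit:" as name(argument=value, ...) on one line, values as JSON. carry_out: Moves the arm, as the interface text tells. Its arguments: {"type":"object","properties":{"rows":{"type":"array","items":{"type":"object","properties":{"tx":{"type":"number"},"ty":{"type":"number"},"tz":{"type":"number"},"yaw":{"type":"number"}}}},"jaw":{"type":"number"},"squeeze":{"type":"number"}},"required":["rows"]}

```bash
mkdir -p pics; python3 - <<'E'
from rig import env
import cv2,numpy as np
s=env.observe();print(s, env.tcp_to_tips)
for n in ["scene","top"]:
    cv2.imwrite(f"pics/{n}0.png",env.get_image(n)[:,:,::-1]); print(n,env.camera_params(n))
a=cv2.imread("pics/scene0.png");b=cv2.imread("pics/top0.png")
cv2.imwrite("pics/top0b.png",cv2.resize(b,(800,600),interpolation=cv2.INTER_CUBIC))
cv2.imwrite("pics/scene0b.png",cv2.resize(a,(800,600),interpolation=cv2.INTER_CUBIC))
E
```

```text
{'time_s': 0.0, 'q': array([-8.59048131e+01,  2.18411808e+01,  7.43865550e+01,  8.26999336e-04,
        8.38565153e+01, -1.23345854e+01]), 'qvel': array([ 0.04389201,  0.05636949, -0.03131097,  0.07561508,  0.02337879,
        0.03294624]), 'joint_efforts': array([-8.96797010e-04, -4.48461235e+01, -2.31278837e+01, -2.00517156e-04,
        4.77121241e-03, -8.99898929e-07]), 'position': array([ 0.15555365, -0.52725138,  0.24169937]), 'tool_rot': array([[ 9.59167588e-01,  2.82838346e-01, -9.06965086e-05],
       [ 2.82838170e-01, -9.59166521e-01,  1.46772924e-03],
       [ 3.28137056e-04, -1.43345075e-03, -9.99998919e-01]]), 'ft_force': array([0.15040337, 0.48495136, 0.19801707]), 'wrist_torque': array([-0.05322611,  0.06540318,  0.02426776]), 'grip_width': 0.0855915108821618} 0.011
scene {'vertical_fov': 44.887015019888636, 'cx': 257.4039501492069, 'cy': 194.17282583087322, 'view': array([[-0.19118147, -0.98151578, -0.00874198,  0.09905261],
       [ 0.4741123 , -0.10013954,  0.87475116, -0.3130655 ],
       [-0.85945749,  0.16309154,  0.48449353, -1.19470437],
       [ 0.        ,  0.        ,  0.        ,  1.        ]])}
top {'vertical_fov': 45.399801268083216, 'cx': 262.2949700916582, 'cy': 188.62666463264353, 'view': array([[ 8.67546763e-04, -9.99999387e-01,  6.88508183e-04,
         2.59963561e-02],
       [ 9.93963730e-01,  9.37843495e-04,  1.09705164e-01,
        -5.20644558e-01],
       [-1.09705742e-01,  5.89177803e-04,  9.93963934e-01,
        -1.25610288e+00],
       [ 0.00000000e+00,  0.00000000e+00,  0.00000000e+00,
         1.00000000e+00]])}
```

View pics/top0b.png

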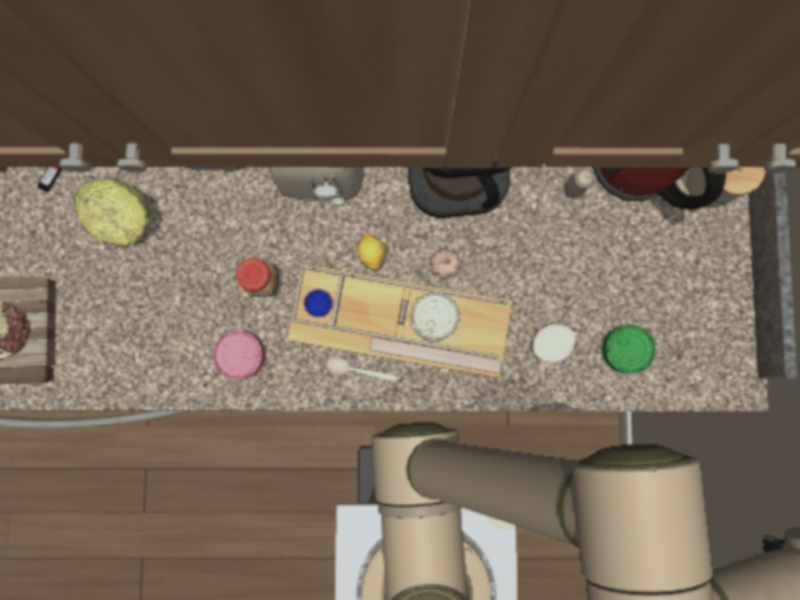

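View pics/scene0b.png

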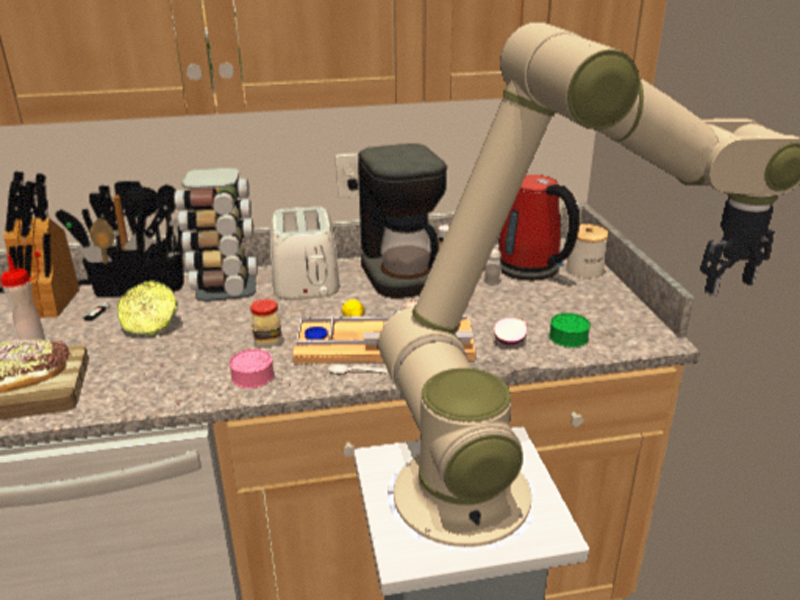

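The top view (800x600 px) shows several things that could pass for the tin: a white tin on the rack at (435,316), a green one at (628,348), a pink one at (238,355), the onion half at (553,343) and the blue lid at (318,303). I choose the white tin, because it stands in the lane before the stop plate at (403,312). The bar runs from (371,345) to (500,367).

```bash
cat > h.py <<'E'
import numpy as np,cv2
def ray(p,u,v):
    f=192/np.tan(np.radians(p["vertical_fov"]/2)); V=np.array(p["view"]);R=V[:3,:3]
    d=R.T@np.array([(u-p["cx"])/f,-(v-p["cy"])/f,-1]); return -R.T@V[:3,3],d
def atz(p,u,v,z):
    o,d=ray(p,u,v); return o+d*(z-o[2])/d[2]
def proj(p,X):
    f=192/np.tan(np.radians(p["vertical_fov"]/2)); V=np.array(p["view"]); c=V[:3,:3]@np.array(X)+V[:3,3]
    return p["cx"]-f*c[0]/c[2], p["cy"]+f*c[1]/c[2]
def tri(rs):
    A=sum(np.eye(3)-np.outer(d,d)/(d@d) for o,d in rs);b=sum((np.eye(3)-np.outer(d,d)/(d@d))@o for o,d in rs)
    return np.linalg.solve(A,b)
E
python3 - <<'E'
from rig import env
from h import *
p=env.camera_params("top")
for n,u,v,z in [("tin",435,316,.066),("stop",403,312,.04),("bar0",371,345,.06),("bar1",500,367,.06),("c",304,268,.03),("c",511,302,.03),("c",499,375,.02),("c",289,338,.02)]:
    print(n,atz(p,(u+.5)*.64-.5,(v+.5)*.64-.5,z).round(3))
# move plan
s=env.observe();print(s["position"])
E
```

```text
tin [ 0.48  -0.017  0.066]
stop [0.489 0.039 0.04 ]
bar0 [0.43  0.094 0.06 ]
bar1 [ 0.392 -0.129  0.06 ]
c [0.569 0.217 0.03 ]
c [ 0.508 -0.154  0.03 ]
c [ 0.378 -0.132  0.02 ]
c [0.444 0.243 0.02 ]
[ 0.15555162 -0.52729639  0.24177728]
```

```bash
python3 - <<'E'
from rig import env
import numpy as np
s=env.observe();R=s["tool_rot"];p=s["position"]
d=np.array([0.43,-0.07])-p[:2];d=d/12*100
th=np.arctan2(R[1,0],R[0,0]); goal=np.arctan2(np.cos(-.166),-np.sin(-.166)) # tool x -> rack y
print(np.degrees(th),np.degrees(goal),goal-th)
for i in range(12):
    a=th+min(i*.14,goal-th); x=np.array([np.cos(a),np.sin(a)]);y=np.array([np.sin(a),-np.cos(a)])
    print({"tx":round(float(d@x),1),"ty":round(float(d@y),1)})
E
```

```text
16.431435540576135 80.48890060082834 1.1180136757826287
{'tx': 3.3, 'ty': -3.0}
{'tx': 3.7, 'ty': -2.5}
{'tx': 4.0, 'ty': -2.0}
{'tx': 4.2, 'ty': -1.4}
{'tx': 4.4, 'ty': -0.8}
{'tx': 4.4, 'ty': -0.2}
{'tx': 4.4, 'ty': 0.4}
{'tx': 4.3, 'ty': 1.0}
{'tx': 4.1, 'ty': 1.6}
{'tx': 4.1, 'ty': 1.6}
{'tx': 4.1, 'ty': 1.6}
{'tx': 4.1, 'ty': 1.6}
```

Emit:
carry_out(rows=[{"tx": 3.3,"ty": -3.0,"yaw": -0.14},{"tx": 3.7,"ty": -2.5,"yaw": -0.14},{"tx": 4.0,"ty": -2.0,"yaw": -0.14},{"tx": 4.2,"ty": -1.4,"yaw": -0.14},{"tx": 4.4,"ty": -0.8,"yaw": -0.14},{"tx": 4.4,"ty": -0.2,"yaw": -0.14},{"tx": 4.4,"ty": 0.4,"yaw": -0.14},{"tx": 4.3,"ty": 1.0,"yaw": -0.14},{"tx": 4.1,"ty": 1.6},{"tx": 4.1,"ty": 1.6},{"tx": 4.1,"ty": 1.6},{"tx": 4.1,"ty": 1.6}], jaw=-0.15)

```text
validation failed for argument at $.ro...
```

```bash
python3 - <<'E'
from rig import env
import cv2,numpy as np,json
s=env.observe();p=env.camera_params("wrist");im=env.get_image("wrist")
print(s["time_s"],s["position"],s["tool_rot"],s["grip_width"],s["ft_force"]);V=p["view"];print("cam",-V[:3,:3].T@V[:3,3],V[:3,:3])
p["view"]=V.tolist();json.dump(p,open("w1.json","w"))
cv2.imwrite("pics/w1.png",cv2.resize(im[:,:,::-1],(800,600),interpolation=cv2.INTER_CUBIC))
E
```

```text
0.1 [ 0.15555162 -0.52729639  0.24177728] [[ 9.59158895e-01  2.82867812e-01 -1.25047264e-04]
 [ 2.82867737e-01 -9.59158076e-01  1.27594894e-03]
 [ 2.40984792e-04 -1.25920961e-03 -9.99999178e-01]] 0.08537814068890273 [-0.46527857  0.59064719 -0.30844322]
cam [ 0.22672818 -0.5058286   0.37305771] [[ 0.28230661 -0.95932364 -0.00106173]
 [ 0.91767377  0.27037227 -0.29115922]
 [ 0.27960298  0.08122185  0.95667402]]
```

View pics/w1.png

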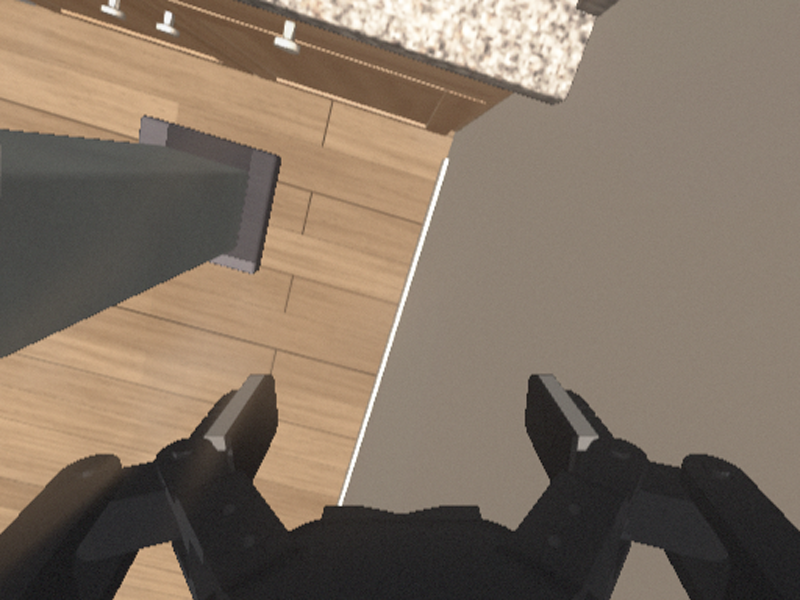

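The call was refused, most likely because some rows left out numbers. The wrist picture therefore shows only the floor and the counter edge, with the fingertips at about (265,385) and (535,385). I'm retrying with full rows.

Emit:
carry_out(rows=[{"tx": 3.3,"ty": -3.0,"tz": 0,"yaw": -0.14},{"tx": 3.7,"ty": -2.5,"tz": 0,"yaw": -0.14},{"tx": 4.0,"ty": -2.0,"tz": 0,"yaw": -0.14},{"tx": 4.2,"ty": -1.4,"tz": 0,"yaw": -0.14},{"tx": 4.4,"ty": -0.8,"tz": 0,"yaw": -0.14},{"tx": 4.4,"ty": -0.2,"tz": 0,"yaw": -0.14},{"tx": 4.4,"ty": 0.4,"tz": 0,"yaw": -0.14},{"tx": 4.3,"ty": 1.0,"tz": 0,"yaw": -0.14},{"tx": 4.1,"ty": 1.6,"tz": 0,"yaw": 0},{"tx": 4.1,"ty": 1.6,"tz": 0,"yaw": 0},{"tx": 4.1,"ty": 1.6,"tz": 0,"yaw": 0},{"tx": 4.1,"ty": 1.6,"tz": 0,"yaw": 0}], jaw=-0.15, squeeze=40)

```text
time_s: 1.35
position: [0.4226, -0.0502, 0.2406]
tool_rot: [[0.126, 0.992, -0.0], [0.992, -0.126, 0.004], [0.004, -0.001, -1.0]]
ft_force: [-0.1, -1.1, 0.3]
grip_width: 0.0492
```

```bash
cat > snap.py <<'E'
from rig import env
import cv2,numpy as np,json,sys
n=sys.argv[1];np.set_printoptions(precision=4,suppress=True)
s=env.observe();p=env.camera_params("wrist");im=env.get_image("wrist")
print(s["time_s"],s["position"],s["tool_rot"],s["grip_width"],s["ft_force"])
p["view"]=p["view"].tolist();json.dump(p,open(n+".json","w"))
cv2.imwrite(f"pics/{n}.png",cv2.resize(im[:,:,::-1],(800,600),interpolation=cv2.INTER_CUBIC))
E
python3 snap.py w2
```

```text
1.35 [ 0.4226 -0.0502  0.2406] [[ 0.1256  0.9921 -0.0002]
 [ 0.9921 -0.1256  0.0036]
 [ 0.0035 -0.0006 -1.    ]] 0.04918797890876458 [-0.1254 -1.1196  0.2566]
```

View pics/w2.png

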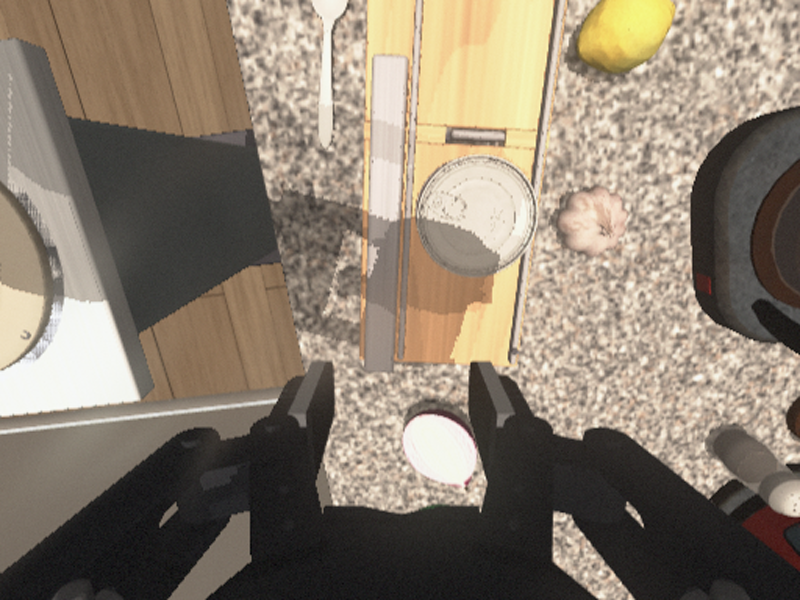

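The wrist view shows the tin's top centred at (477,215), the stop plate at (447–505,136), and the bar from (390,57) to (380,371). The spoon, lemon and garlic are clear of the lane. I'm computing the rack frame from these points.

```bash
cat > fr.py <<'E'
import json,sys
from h import *
np.set_printoptions(precision=4,suppress=True)
def L(n): return json.load(open(n+".json"))
def P(u,v): return (u+.5)*.64-.5,(v+.5)*.64-.5
E
python3 - <<'E'
from rig import env
from fr import *
w=L("w2");t=env.camera_params("top")
for n,a,b in [("tin",(477,215),(435,316)),("bar far end",(390,57),(371,345)),("bar near end",(380,371),(500,367)),("stop",(476,134),(403,311))]:
    print(n,"tri",tri([ray(w,*P(*a)),ray(t,*P(*b))]),"w@",[atz(w,*P(*a),z) for z in ([.066] if n=="tin" else [.06] if "bar" in n else [.04])],"proj check top",np.array(proj(t,atz(w,*P(*a),.06)))/.64)
A=atz(w,*P(390,57),.06);B=atz(w,*P(380,371),.06)
print("barlen",np.linalg.norm(A-B))
y=(A-B)[:2]/np.linalg.norm((A-B)[:2]);x=np.array([y[1],-y[0]]);print("yaw",np.arctan2(-y[0],y[1]))
for n,q,z in [("tin",(477,215),.066),("stop",(476,134),.04),("railL lo",(401,360),.037),("railL hi",(416,60),.037),("railR lo",(513,355),.037),("railR hi",(545,130),.037),("floor end",(455,362),.026),("tinL",(417,215),.066),("tinR",(537,215),.066),("tin near",(477,275),.066)]:
    X=atz(w,*P(*q),z); d=X[:2]-B[:2]; print(n,X,"rack",d@x-.066,d@y-.185)
E
```

```text
tin tri [ 0.483  -0.0159  0.0462] w@ [array([ 0.4813, -0.0122,  0.066 ])] proj check top [432.4017 314.6714]
bar far end tri [0.4317 0.0944 0.0635] w@ [array([0.4336, 0.0956, 0.06  ])] proj check top [369.9319 342.5757]
bar near end tri [ 0.3933 -0.1306  0.0505] w@ [array([ 0.3956, -0.1264,  0.06  ])] proj check top [498.2205 364.7171]
stop tri [0.4895 0.0408 0.0438] w@ [array([0.4891, 0.0429, 0.04  ])] proj check top [401.0842 312.6855]
barlen 0.22529120630486335
yaw -0.16962617292487303
tin [ 0.4813 -0.0122  0.066 ] rack -0.0008160692271875075 -0.05789428207059971
stop [0.4891 0.0429 0.04  ] rack -0.002358143614744637 -0.0023480865795733885
railL lo [ 0.4122 -0.1295  0.037 ] rack -0.049079698050827555 -0.18523027960615746
railL hi [0.4516 0.0968 0.037 ] rack -0.04846690819489378 0.04444815505322916
railR lo [ 0.5076 -0.137   0.037 ] rack 0.04621668462964025 -0.17646719302194022
railR hi [0.54   0.0394 0.037 ] rack 0.04835172745647458 0.0028190438427352638
floor end [ 0.4588 -0.1425  0.026 ] rack -0.0009758028568732646 -0.1901695893062334
tinL [ 0.4392 -0.0068  0.066 ] rack -0.04318561603457414 -0.059722600152828986
tinR [ 0.5233 -0.0175  0.066 ] rack 0.04155584772310579 -0.05606586171266864
tin near [ 0.478  -0.0556  0.066 ] rack 0.003297149486932091 -0.10127635374191843
```

Emit:
carry_out(rows=[{"tx": 0,"ty": 0,"tz": 0,"yaw": 0.044},{"tx": -2.1,"ty": 1.8,"tz": 2,"yaw": 0},{"tx": 0,"ty": 0,"tz": 4,"yaw": 0},{"tx": 0,"ty": 0,"tz": 4,"yaw": 0},{"tx": 0,"ty": 0,"tz": 3,"yaw": 0},{"tx": 0,"ty": 0,"tz": 0,"yaw": 0},{"tx": 0,"ty": 0,"tz": 0,"yaw": 0}])

```text
time_s: 2.1
position: [0.4413, -0.0653, 0.1075]
tool_rot: [[0.157, 0.988, 0.004], [0.988, -0.157, 0.005], [0.006, 0.003, -1.0]]
ft_force: [0.4, -0.4, 2.0]
grip_width: 0.0487
```

```bash
python3 snap.py w3
```

```text
2.1 [ 0.4413 -0.0653  0.1075] [[ 0.1568  0.9876  0.0041]
 [ 0.9876 -0.1568  0.005 ]
 [ 0.0056  0.0033 -1.    ]] 0.04873381866785146 [ 0.3859 -0.4452  1.9529]
```

View pics/w3.png

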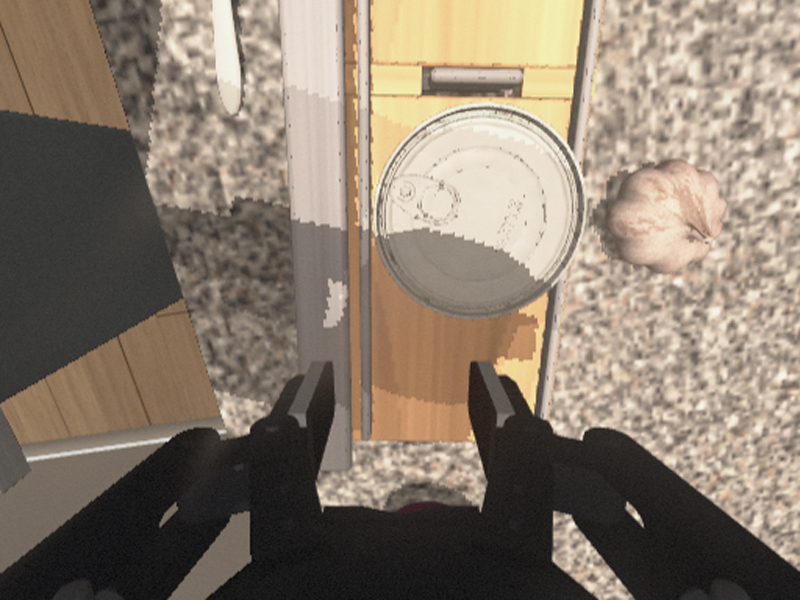

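This close view confirms the choice: it is the white tin, centred at (479,211), with the stop plate at (472,74) beyond it. The left finger is over the bar and the right finger is over the lane. I'm refining the frame from here.

```bash
python3 - <<'E'
from rig import env
from fr import *
w=L("w3");w2=L("w2")
print("tri tin",tri([ray(w,*P(479,211)),ray(w2,*P(477,215))]),"stop",tri([ray(w,*P(472,74)),ray(w2,*P(476,134))]))
y=np.array([np.sin(.167),np.cos(.167)]);x=np.array([y[1],-y[0]]);O=np.array([.4905,.0438])
pr=lambda n,q,z:print(n,*(lambda X:(X,"rack",(X[:2]-O)@x,(X[:2]-O)@y))(atz(w,*P(*q),z)))
for n,q,z in [("tin",(479,211),.066),("near",(475,318),.066),("stop",(472,74),.04),("barL",(283,0),.06),("barL",(299,340),.06),("barR",(343,0),.06),("barR",(350,340),.06),("barend",(335,470),.06),("railLin",(371,100),.037),("railLin",(371,430),.037),("railRin",(570,140),.037),("railRin",(541,410),.037)]: pr(n,q,z)
s=env.observe();d=s["position"][:2]-O;print("tcp rack",d@x,d@y)
R=s["tool_rot"]
for sg in (-1,1):
  for k in (0,11,):
    X=s["position"]+R@np.array([0.011,sg*.0245,k*.001]);print(sg,k,np.array(proj(w,X))/.64)
    X=s["position"]+R@np.array([-0.011,sg*.0245,k*.001]);print(sg,k,np.array(proj(w,X))/.64)
E
```

```text
tri tin [ 0.47   -0.0039  0.1341] stop [0.4893 0.043  0.0378]
tin [ 0.4813 -0.0113  0.066 ] rack 6.1026353113027135e-05 -0.0558849230855392
near [ 0.4748 -0.056   0.066 ] rack 0.0011126442189906662 -0.10102394786530536
stop [0.4887 0.0426 0.04  ] rack -0.001564932456158339 -0.0014500478323677558
barL [0.4201 0.0739 0.06  ] rack -0.07441370025384454 0.017978961767883876
barL [ 0.3961 -0.0561  0.06  ] rack -0.07649727958621952 -0.11415688363858749
barR [0.4415 0.0705 0.06  ] rack -0.052712332430949214 0.018202277888899186
barR [ 0.4188 -0.0597  0.06  ] rack -0.05352768718373093 -0.11399012859112986
barend [ 0.3981 -0.1267  0.06  ] rack -0.06274396774289287 -0.18349557540912406
railLin [0.4449 0.0399 0.037 ] rack -0.04436564635279953 -0.011428608285792898
railLin [ 0.4157 -0.1219  0.037 ] rack -0.04621173344608909 -0.17581410383977142
railRin [0.5295 0.01   0.037 ] rack 0.044075405212717786 -0.02689601748981681
railRin [ 0.508  -0.1244  0.037 ] rack 0.04516726364769253 -0.1629172389804245
tcp rack -0.030362581938544277 -0.11572426203411405
-1 0 [329.1742 367.9207]
-1 0 [332.2638 424.6805]
-1 11 [334.0331 354.4284]
-1 11 [336.7269 408.0171]
1 0 [474.3017 367.8221]
1 0 [471.1964 424.583 ]
1 11 [469.282  354.3373]
1 11 [466.5799 407.9268]
```

Emit:
carry_out(rows=[{"tx": -0.9,"ty": -0.1,"tz": 0,"yaw": 0.01},{"tx": 0,"ty": 0,"tz": 1.8,"yaw": 0},{"tx": 0,"ty": 0,"tz": 1.7,"yaw": 0},{"tx": 0,"ty": 0,"tz": 0,"yaw": 0}])

```text
time_s: 2.55
position: [0.4418, -0.0771, 0.0775]
tool_rot: [[0.168, 0.986, 0.016], [0.986, -0.168, -0.001], [0.002, 0.016, -1.0]]
ft_force: [-0.1, -1.3, 0.4]
grip_width: 0.0492
```

Emit:
carry_out(rows=[{"tx": 0,"ty": 0,"tz": 0.4,"yaw": 0},{"tx": 0,"ty": 0,"tz": 0.4,"yaw": 0},{"tx": 0,"ty": 0,"tz": 0.4,"yaw": 0},{"tx": 0,"ty": 0,"tz": 0,"yaw": 0}])

```text
time_s: 2.95
position: [0.4435, -0.0786, 0.0682]
tool_rot: [[0.169, 0.985, 0.021], [0.986, -0.169, -0.004], [0.0, 0.022, -1.0]]
ft_force: [-1.1, 1.1, 3.2]
grip_width: 0.0487
```

Emit:
carry_out(rows=[{"tx": 0,"ty": -0.6,"tz": 0,"yaw": 0},{"tx": 0,"ty": 0,"tz": 0.5,"yaw": 0},{"tx": 0,"ty": 0,"tz": 0.5,"yaw": 0},{"tx": 0,"ty": 0,"tz": 0,"yaw": 0}])

```text
time_s: 3.35
position: [0.438, -0.0778, 0.0586]
tool_rot: [[0.168, 0.985, 0.024], [0.986, -0.168, -0.005], [-0.001, 0.024, -1.0]]
ft_force: [1.1, 0.4, 6.0]
grip_width: 0.0491
```

Emit:
carry_out(rows=[{"tx": 0,"ty": 0,"tz": 0.4,"yaw": 0},{"tx": 0,"ty": 0,"tz": 0.4,"yaw": 0},{"tx": 0,"ty": 0,"tz": 0.1,"yaw": 0},{"tx": 0,"ty": 0,"tz": 0,"yaw": 0}])

```text
time_s: 3.75
position: [0.438, -0.0778, 0.0495]
tool_rot: [[0.168, 0.985, 0.024], [0.986, -0.168, -0.005], [-0.001, 0.024, -1.0]]
ft_force: [-0.4, 1.2, 8.6]
grip_width: 0.0492
```

```bash
python3 snap.py w4; python3 - <<'E'
from rig import env
import cv2
im=env.get_image("top")[130:260,150:350,::-1];cv2.imwrite("pics/t4.png",cv2.resize(im,None,fx=4,fy=4,interpolation=2))
E
```

```text
3.75 [ 0.438  -0.0778  0.0495] [[ 0.1681  0.9855  0.0239]
 [ 0.9858 -0.1681 -0.0052]
 [-0.0011  0.0244 -0.9997]] 0.049216572142457594 [-0.4196  1.2002  8.6374]
```

View pics/w4.png

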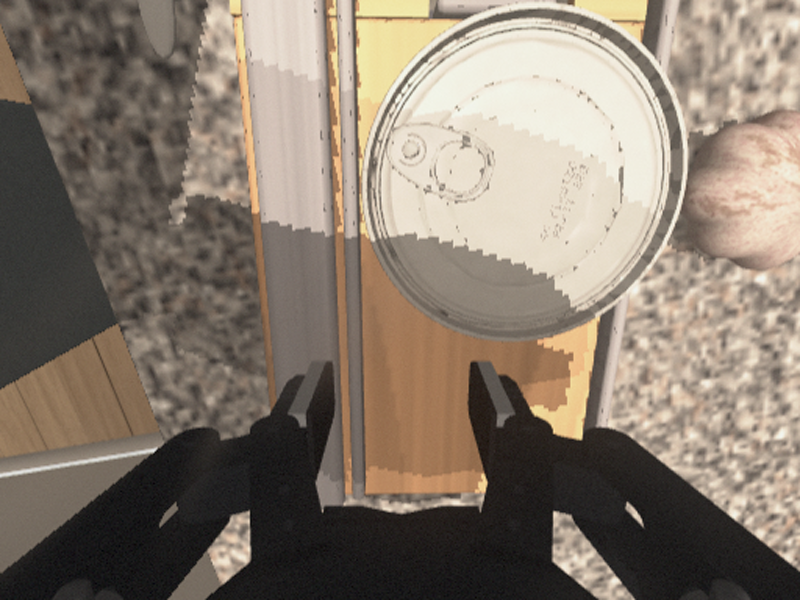

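The bar is down under the left finger: 8.6 N at about 18 mm of travel. The right finger stands in the lane behind the tin, whose near edge is at (530,338). Now I'll push.

Emit:
carry_out(rows=[{"tx": 1.0,"ty": 0,"tz": 0,"yaw": 0},{"tx": 1.0,"ty": 0,"tz": 0,"yaw": 0},{"tx": 1.0,"ty": 0,"tz": 0,"yaw": 0}])

```text
time_s: 4.15
position: [0.4445, -0.0512, 0.0503]
tool_rot: [[0.167, 0.986, 0.027], [0.986, -0.167, -0.012], [-0.007, 0.029, -1.0]]
ft_force: [-1.4, -7.5, 7.8]
grip_width: 0.049
```

Emit:
carry_out(rows=[{"tx": 1.0,"ty": -0.1,"tz": 0.08,"yaw": 0},{"tx": 1.0,"ty": -0.1,"tz": 0.05,"yaw": 0},{"tx": 1.0,"ty": 0,"tz": 0.05,"yaw": 0}])

```text
time_s: 4.45
position: [0.4501, -0.0245, 0.0498]
tool_rot: [[0.165, 0.986, 0.034], [0.986, -0.164, -0.021], [-0.015, 0.037, -0.999]]
ft_force: [-3.4, -10.1, 11.0]
grip_width: 0.0491
```

Emit:
carry_out(rows=[{"tx": 1.0,"ty": -0.12,"tz": 0.03,"yaw": 0},{"tx": 1.0,"ty": -0.12,"tz": 0.03,"yaw": 0},{"tx": 1.0,"ty": -0.1,"tz": 0.03,"yaw": 0}])

```text
time_s: 4.75
position: [0.4541, 0.0028, 0.0497]
tool_rot: [[0.162, 0.986, 0.039], [0.986, -0.161, -0.029], [-0.023, 0.044, -0.999]]
ft_force: [-1.1, -9.1, 9.2]
grip_width: 0.0491
```

Emit:
carry_out(rows=[{"tx": 1.0,"ty": -0.12,"tz": 0.03,"yaw": 0},{"tx": 1.0,"ty": -0.12,"tz": 0.03,"yaw": 0}])

```text
time_s: 4.95
position: [0.4567, 0.0211, 0.0495]
tool_rot: [[0.161, 0.986, 0.044], [0.987, -0.159, -0.035], [-0.027, 0.049, -0.998]]
ft_force: [-1.3, -8.6, 10.9]
grip_width: 0.0493
```

```bash
python3 snap.py w5
```

```text
4.95 [0.4567 0.0211 0.0495] [[ 0.1606  0.9861  0.0435]
 [ 0.9866 -0.1592 -0.0347]
 [-0.0273  0.0485 -0.9984]] 0.049280201548250475 [-1.2556 -8.6147 10.8823]
```

View pics/w5.png

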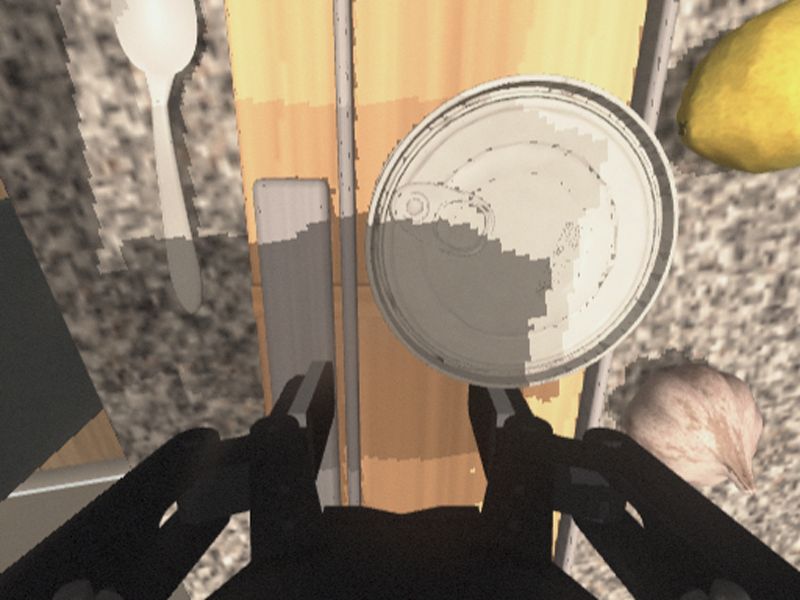

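The tin sits flat and is sliding, with its centre near (522,230), partly over the stop. The bar is still held down. I'm continuing.

Emit:
carry_out(rows=[{"tx": 1.0,"ty": -0.12,"tz": 0.02,"yaw": 0},{"tx": 1.0,"ty": -0.12,"tz": 0.02,"yaw": 0},{"tx": 1.0,"ty": -0.1,"tz": 0.02,"yaw": 0}])

```text
time_s: 5.3
position: [0.4605, 0.0491, 0.0496]
tool_rot: [[0.157, 0.986, 0.049], [0.987, -0.155, -0.042], [-0.034, 0.055, -0.998]]
ft_force: [-0.9, -11.5, 12.7]
grip_width: 0.049
```

```bash
python3 snap.py w6; python3 - <<'E'
from rig import env
from fr import *
w=L("w5");O=np.array([.4905,.0438]);y=np.array([np.sin(.167),np.cos(.167)])
print([(atz(w,*P(*q),.066)[:2]-O)@y for q in [(522,230),(520,75),(500,387)]])
s=env.observe()["position"];print((s[:2]-O)@y)
E
```

```text
5.3 [0.4605 0.0491 0.0496] [[ 0.1573  0.9863  0.0492]
 [ 0.987  -0.1553 -0.0425]
 [-0.0342  0.0552 -0.9979]] 0.04895956674923467 [ -0.928  -11.5038  12.6542]
[np.float64(0.03223251697489786), np.float64(0.06937438494978532), np.float64(-0.015315280282734161)]
0.0011861107324888038
```

View pics/w6.png

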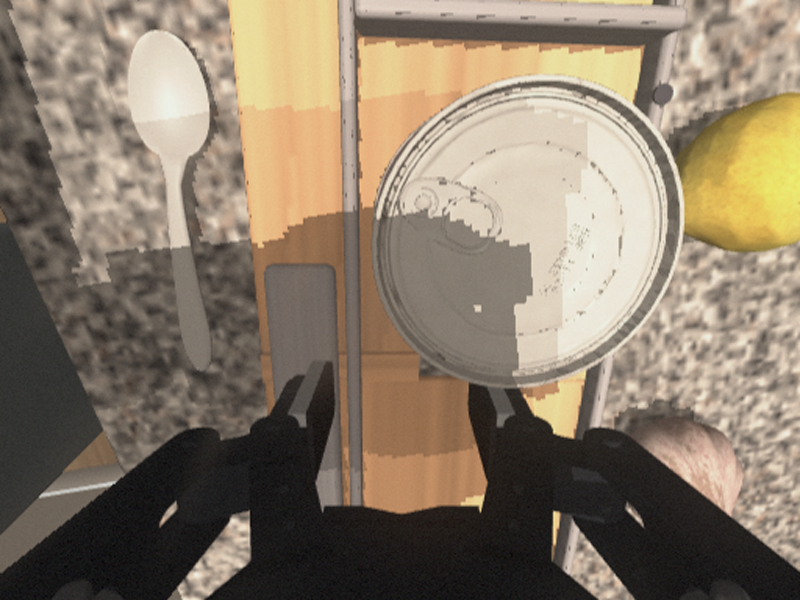

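The tin is flat and wholly past the stop slot, which shows at (420,368). There is still a gap before the end wall at row 40. I'll nudge it 3 mm more, back off with the bar still pressed, and then check.

Emit:
carry_out(rows=[{"tx": 0.3,"ty": -0.05,"tz": 0.02,"yaw": 0},{"tx": 0,"ty": 0,"tz": 0,"yaw": 0},{"tx": -0.5,"ty": 0,"tz": 0,"yaw": 0},{"tx": -0.5,"ty": 0,"tz": 0,"yaw": 0},{"tx": 0,"ty": 0,"tz": 0,"yaw": 0}])

```text
time_s: 5.85
position: [0.4602, 0.0436, 0.051]
tool_rot: [[0.156, 0.986, 0.054], [0.987, -0.154, -0.042], [-0.033, 0.06, -0.998]]
ft_force: [-1.6, -3.2, 8.5]
grip_width: 0.0487
```

```bash
python3 snap.py w7
```

```text
5.85 [0.4602 0.0436 0.051 ] [[ 0.156   0.9863  0.054 ]
 [ 0.9872 -0.1539 -0.0423]
 [-0.0334  0.0599 -0.9976]] 0.04869305803194478 [-1.5856 -3.1829  8.4734]
```

View pics/w7.png

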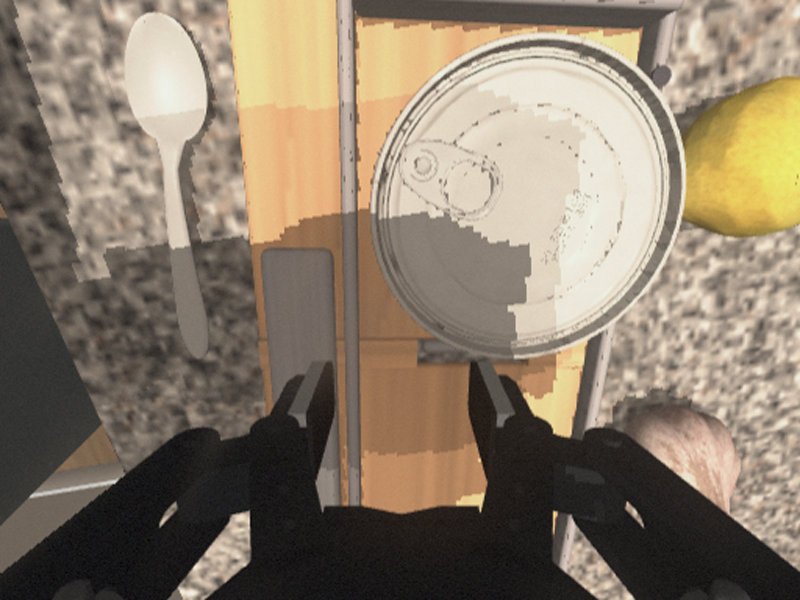

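```bash
python3 - <<'E'
from fr import *
O=np.array([.4905,.0438]);y=np.array([np.sin(.167),np.cos(.167)])
for n,qs in [("w7",[((505,359),.066),((522,195),.066),((430,342),.026),((430,365),.026)]),("w3",[((440,68),.026),((440,97),.026)])]:
    w=L(n);print(n,[((atz(w,*P(*q),z)[:2]-O)@y*1000).round(1) for q,z in qs])
E
```

```text
w7 [np.float64(16.3), np.float64(64.3), np.float64(3.9), np.float64(-6.2)]
w3 [np.float64(3.6), np.float64(-8.2)]
```

The tin's near edge is at +16 mm and the slot's far edge at +4 mm, so the tin is clear and the finger is about 10 mm off it. I'm letting the bar up.

Emit:
carry_out(rows=[{"tx": -0.05,"ty": 0,"tz": -0.5,"yaw": 0},{"tx": -0.05,"ty": 0,"tz": -0.7,"yaw": 0},{"tx": -0.1,"ty": 0,"tz": -1.0,"yaw": 0},{"tx": -0.2,"ty": 0,"tz": -2.0,"yaw": 0},{"tx": -0.3,"ty": 0,"tz": -3.0,"yaw": 0},{"tx": -0.4,"ty": 0,"tz": -4.0,"yaw": 0},{"tx": -0.4,"ty": 0,"tz": -4.0,"yaw": 0},{"tx": 0,"ty": 0,"tz": 0,"yaw": 0},{"tx": 0,"ty": 0,"tz": 0,"yaw": 0}])

```text
time_s: 6.8
position: [0.4476, 0.0351, 0.2078]
tool_rot: [[0.156, 0.987, 0.049], [0.987, -0.154, -0.042], [-0.033, 0.055, -0.998]]
ft_force: [-0.8, -0.7, -0.1]
grip_width: 0.0489
```

```bash
python3 snap.py w8
```

```text
6.8 [0.4476 0.0351 0.2078] [[ 0.1558  0.9866  0.0492]
 [ 0.9872 -0.1538 -0.0415]
 [-0.0334  0.055  -0.9979]] 0.048898343659647014 [-0.7727 -0.7282 -0.146 ]
```

View pics/w8.png

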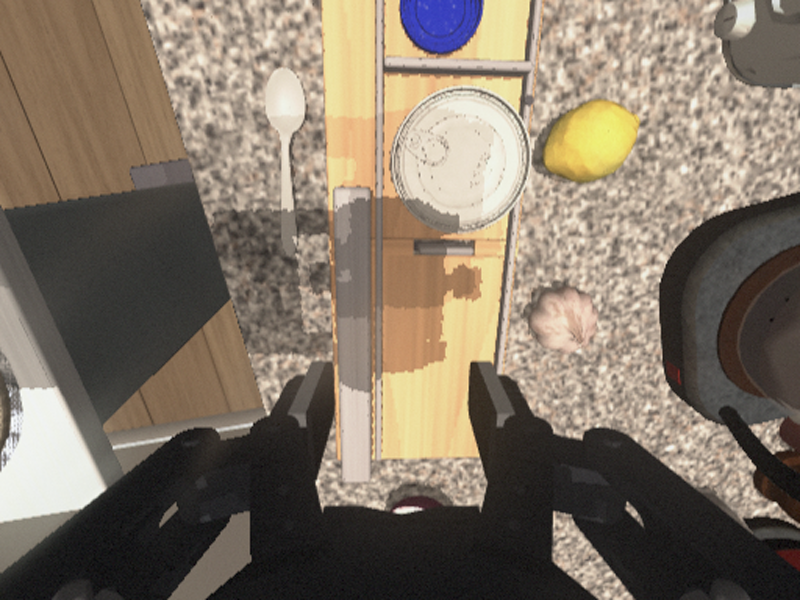

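The tin lies flat in the bay at (461,160) with the stop plate up behind it at (445,247). The bar is up again and the bystanders haven't moved. I'm handing the job in.

```bash
python3 -c "
from rig import env
print(env.close_job())"
```

```text
the job is handed in; nothing more can be done
None
```

The tin is in the bay in front of the end wall, the stop is up again behind it, and the job is handed in after about 6.9 s of robot time. I pressed the bar down about 18 mm with one fingertip and pushed the tin past the stop with the other. I then backed off while still pressing, and let the bar up.

**Last checks:**
- **Before release:** the tin's near edge measured about 12 mm beyond the stop slot.
- **Final picture:** the tin lies flat and the bar and stop are up. The spoon, lid, lemon and garlic look undisturbed. Only the edge of the onion showed, and I did not look at the mustard jar again.
- **Force:** the wrist force was back to about 1 N, and its highest reading between moves was about 17 N.

**What failed or disagreed:**
- My first move call was refused, probably because some rows left out numbers.
- The tin's height from two views was unreliable (46 and 134 mm against 66 mm in the text), so I used the text's height for the tin. The bar and stop heights agreed better: within 4 mm, except for one bar end that was about 10 mm off.
- The tool drifted to about 4° of tilt during the push, with no harm that I could see.

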